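# Set up the stepped drilling plate

## Robot

A 6-joint arm with a two-finger parallel gripper is mounted at the origin on the work surface. World frame = base frame: x ahead of the robot, y to its left, z up, the work surface at z = 0. Lengths are in m, angles in rad, forces in N, time in s.
With the tool pointing down it reaches from about 0.35 to 0.875 m from the base axis. Payload 4.2 kg.
Tool frame: the origin (TCP) lies at the very end of the fingers, on their centre line; the grasp point (between the pads) lies 19 mm behind it; z points along the fingers, y is the line along which they close (so a half turn about z gives the same grasp; the last joint's range is limited). The gripper opens to 85 mm and grips with 20 to 120 N. Pads are 22 mm wide; open, the fingers measure 114 mm over their backs; the gripper's body (76 mm by 85 mm) begins 54 mm behind the grasp point. The pads swing forward as they close: fully open they stand 13 mm farther back than shut.
Start: joints at [-0.974, 0.385, 0.008, 0, -1.194, -0.259], TCP at [0.207, -0.59, 0.231] pointing down, gripper open.
Joint ranges: [-3.14, 3.14], [-1.21, 2.06], [-1.07, 1.41], [-3.16, 2.05], [-2.99, -0.16], [-3.1, 3.1]. Speed limits (rad/s): [2.79, 2.79, 3.14, 3.14, 3.14, 3.14].

## Interface

Orientations are given as a 3x3 rotation matrix whose columns are the frame's x, y, z axes.
In Python, from rig import env, optics gives the robot as it stands.
- The arm moves only by the tool step_arm, never from a script. Its argument "rows" is a list of rows, each an object with "linear": the shift along the tool's x, y, z normalised to -1 to 1, where 1 is 0.6 m, a list of three; "turn": the turn, a rotation vector about the tool's x, y, z normalised to -1 to 1, where 1 is pi rad, a list of three; "grip": the opening, from 0 (shut) to 1 (fully open). A call has 1 to 10 rows; each row is the pose to reach, as a shift and turn from the pose commanded when the call began, along the tool's axes at that moment, turning the shorter way round; what a row does not reach only later rows make up. A row lasts 1/12 s, in which the tool goes at most 41.7 mm and 7.16 degrees, less where a joint would pass 70% of its speed; a pose out of reach is approached as far as the arm can. A call with a number of a shift or a turn outside -1 to 1 is refused whole. A call with a gripper value outside its range is refused whole. The fingers move at their own pace and stop on an object; the grip force is fixed at half the most. Time passes only in rows, so rows that repeat a pose let the fingers close. It gives the time, the measured TCP pose, the force, the opening and the grip force at its end, in the units of the state.
- env.get_obs(): the state, without advancing time (a new reading comes with each control period).
- optics.get_image(name): name is "side" or "top" or "wrist"; returns a dict with "image" (420x560x3 uint8, blue, green, red), "z_map" (420x560 float32, m along the optical axis (not along the pixel's ray), 0 where there is no reading), "intrinsics" (3x3 intrinsics, pixels), "cam_to_world" (4x4, takes a point from camera to world coordinates). Camera axes: x right, y down, z forward; pixel columns grow to the right and rows downward; lengths in m; the calibration is good to about 2 mm. A picture is of the moment at which its call begins.
- env.hand_in(): hands the job in; it is judged then, once.
The state is a dict: "t": time; "joints": joint angles; "qd": joint speeds; "effort": joint torques, N m; "position": TCP position; "orientation": TCP orientation; "wrist_force": force on the tool from outside, world axes, zero at the start; "moment": the same for the moment, N m; "gripper_width": opening from 0.0 (shut) to 1.0 (fully open); "gripper_force": force on a finger pad.
Only numpy, scipy, OpenCV 4.12 (cv2) and the standard library are available. Lean on these libraries where they do the work, as an engineer would, in place of code of your own. Each camera call takes 0.05 s, during which the arm holds its last target. There are 200 camera calls.

## Task

Set up the flat bar for drilling on the stepped steel plate: stand the tall block in the outline on its low side and the short block in the outline on its raised side, lay the bar level across both, centred on the plate and straight along it, and stand the drill guide, flange down, on the middle of the bar. Stand the tin of cutting wax in the middle of the round cork pad, for use at this job. Leave the drill chuck, chuck key and wrench where they are.

Things in the scene. Friction and masses are not known exactly. Their poses are not given: they have to be found in the camera images.
- plate: Fixed bright steel plate, 120 (x) by 190 (y) mm, flat on the table, yaw varies. Origin: centre of its underside. Floor 12 mm high; towards its own +y (from y = 20 to 95 mm) a raised step, 28 mm high. Scribed black outlines, 62 (x) by 42 (y) mm: on the step centred at own x 0, y +55 mm; on the low side at x 0, y -55 mm. A dark 22 mm disc (drill hole) marks its centre.
- pad: Fixed round cork pad, light brown, 90 mm across, 4 mm thick, on the table. Origin at the centre of its underside, z up.
- tall_block: Loose aluminium block, one dark hole in its top, 60 (own x) by 40 (own y) by 50 (z, height) mm, standing upright on the table, about 0.32 kg. Origin at the centre of its underside. It belongs in the low side's outline, long side (x) along the plate's x; its top is then 62 mm above the table. Either way round will do.
- short_block: Loose aluminium block like the tall one but lower: 60 (own x) by 40 (own y) by 34 (z, height) mm, about 0.22 kg. Origin at the centre of its underside. It belongs in the raised side's outline, long side (x) along the plate's x; its top is then also 62 mm above the table. Either way round will do.
- bar: Loose flat aluminium bar with rows of small dark holes, the workpiece: 40 (own x) by 170 (own y) by 12 (z, thick) mm, lying flat on the table, about 0.22 kg. Origin at the centre of its underside. Finally its y runs along the plate's y (either way round), its centre over the plate's centre, its underside on both blocks' tops, 62 mm above the table.
- guide: Loose drill guide: a bright steel bush 45 mm tall, standing upright; foot flange 36 mm across and 10 mm high, above it a plain cylinder 28 mm across with a dark bore in its top, about 0.16 kg. Origin at the centre of its underside, z up.
- tin: Loose round tin of cutting wax standing upright: grey with a pale paper band, 54 mm across and 56 mm high, with a white cap 51 mm across up to 64 mm; about 0.16 kg. Origin at the centre of its underside, z up.
- chuck: Loose drill chuck standing on its jaws, dark steel, 43 mm across, 75 mm tall, narrow shank on top. Not needed: leave it alone. Origin at the centre of its underside.
- chuck_key: Loose T-handled chuck key lying flat, steel, 85 mm long, 70 mm handle, 16 mm high. Not needed: leave it alone. Origin near its middle, on the table.
- wrench: Loose steel wrench, 160 mm long, lying flat. Not needed: leave it alone. Origin near its middle, on the table.
There are look-alikes about, which are no part of the job. Leave any turquoise look-alike of the tall_block alone.

How it is judged:
At the end, for the whole second after the job is handed in: Blocks on their sides of the plate within 12 mm of the outline centres, square to 0.2 rad; bar on both, level to 0.04 rad, within 12 mm and 0.15 rad of the plate; guide upright within 10 mm of the bar's middle; tin upright within 15 mm of the pad's middle; all released, at rest (x of tall_block in the frame of plate between -0.012 and 0.012 m and y of tall_block in the frame of plate between -0.067 and -0.043 m and z of tall_block in the frame of plate between 0.008 and 0.016 m and angle between the x axis of each of tall_block, short_block and the x axis of plate, either way round below 0.2 rad and angle between each of tall_block, short_block's own z axis and vertical below 0.05 rad and x of short_block in the frame of plate between -0.012 and 0.012 m and y of short_block in the frame of plate between 0.043 and 0.067 m and z of short_block in the frame of plate between 0.024 and 0.032 m and x of bar in the frame of plate between -0.012 and 0.012 m and y of bar in the frame of plate between -0.012 and 0.012 m and z of bar in the frame of plate between 0.058 and 0.066 m and angle between the y axis of bar and the y axis of plate, either way round below 0.15 rad and angle between bar's own z axis and vertical below 0.04 rad and horizontal distance between guide and bar below 0.01 m and z of guide in the frame of bar between 0.008 and 0.016 m and angle between each of guide, tin's own z axis and vertical below 0.06 rad and horizontal distance between tin and pad below 0.015 m and z of tin in the frame of pad between 0 and 0.008 m and linear speed of each of tall_block, short_block, bar, guide, tin below 0.02 m/s); the robot touches nothing.
It fails at once if the drill chuck is disturbed: moved by more than 30 mm (distance of chuck from where it was at the start of the episode above 0.03 m).
It fails at once if the chuck key is disturbed: moved by more than 30 mm (distance of chuck_key from where it was at the start of the episode above 0.03 m).
It fails at once if the wrench is disturbed: moved by more than 30 mm (distance of wrench from where it was at the start of the episode above 0.03 m).
It also fails if it takes over 118 s, if anything falls off the work surface, if the arm or the gripper's body presses on something with over 40 N, if the wrist force passes 120 N, or if a joint passes its speed limit or range.

## Working session

There is one attempt and no reset: what is moved stays moved. The work goes in short steps, Python scripts to look and compute and a tool call to move; the robot and the scene stay as the last step left them, time stands still between calls to the robot, and variables do not carry over. Pictures are saved under pics/ and viewed, at most 14 in all, crops included, and the job is handed in when it is done.

Besides the shell and the picture viewer there is one more tool, called after "Emit:" as a command line: name --argument value ..., lists and objects as JSON in quotes. step_arm: Moves the arm, as the interface text tells. Its arguments: {"type":"object","properties":{"rows":{"type":"array","items":{"type":"object","properties":{"linear":{"type":"array","items":{"type":"number"}},"turn":{"type":"array","items":{"type":"number"}},"grip":{"type":"number"}}}}},"required":["rows"]}

```bash
mkdir -p pics; cat > h.py <<'E'
import sys; sys.path.insert(0,'.')
import numpy as np, cv2
from rig import env, optics
def snap(name,fn):
    d=optics.get_image(name); cv2.imwrite('pics/%s.png'%fn,d['image']); np.savez('pics/%s.npz'%fn,**d); return d
def world(d):
    z=d['z_map']; K=d['intrinsics']; v,u=np.indices(z.shape)
    P=np.stack([(u-K[0,2])/K[0,0]*z,(v-K[1,2])/K[1,1]*z,z],-1)
    T=d['cam_to_world']; return P@T[:3,:3].T+T[:3,3]
E
python3 - <<'E'
from h import *
print(env.get_obs())
for n in('top','side'):
    d=snap(n,n+'0'); print(n,d['cam_to_world'],d['intrinsics'])
E
ls
```

```text
{'t': 0.0, 'joints': array([-9.74423184e-01,  3.85520087e-01,  6.59472089e-03, -4.66748886e-04,
       -1.19400337e+00, -2.58614182e-01]), 'qd': array([-0.00099414,  0.00087394, -0.00082836,  0.00099205, -0.00051613,
        0.00056303]), 'effort': array([-4.11342935e-04, -3.92292023e+01,  1.88398844e+01,  4.18618396e+00,
       -4.76625617e-03, -1.51122176e-06]), 'position': array([ 0.20692457, -0.58911839,  0.23023622]), 'orientation': array([[-9.43556650e-01, -3.31210122e-01, -8.38550785e-04],
       [-3.31211159e-01,  9.43554522e-01,  2.00803692e-03],
       [ 1.26136231e-04,  2.17243397e-03, -9.99997632e-01]]), 'wrist_force': array([ 0.45293581, -0.37577131, -0.36092829]), 'moment': array([ 0.04028564, -0.06013372,  0.02215112]), 'gripper_force': 0.0, 'gripper_width': 0.9968302911165959}
top [[ 0.01628136 -0.99093169  0.13337658  0.31281697]
 [-0.99981482 -0.0175036  -0.00799641  0.00834692]
 [ 0.01025847 -0.13322169 -0.99103317  1.45951274]
 [ 0.          0.          0.          1.        ]] [[541.62801285   0.         294.13697831]
 [  0.         541.62801285 209.4283131 ]
 [  0.           0.           1.        ]]
side [[-0.87414612 -0.29480207  0.38595374 -0.01833091]
 [-0.48517625  0.56565393 -0.66681304  0.8906818 ]
 [-0.02173838 -0.77014763 -0.63749516  0.90754089]
 [ 0.          0.          0.          1.        ]] [[545.77751595   0.         284.12930302]
 [  0.         545.77751595 208.58812022]
 [  0.           0.           1.        ]]
h.py
pics
```

View pics/top0.png

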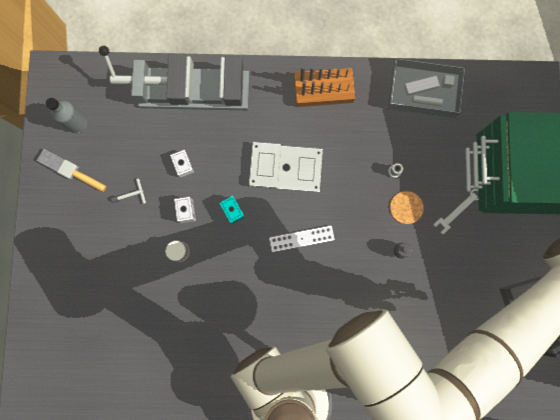

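View pics/side0.png

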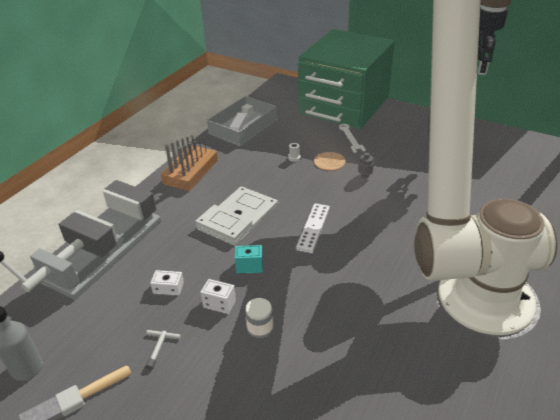

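The top view shows the plate (286,167), bar (302,239), two blocks (181,162) and (184,209), the turquoise look-alike (231,209), guide (396,171), pad (406,208), tin (177,251), chuck (401,250), key (135,192) and wrench (457,213). Now I'll measure them from depth.

```bash
cat >> h.py <<'E'
def meas(d,c,r,zlo,zhi,show=True):
    """points within window r px of pixel c with height in range -> centre, size, yaw of long side"""
    P=world(d); u,v=c; m=np.zeros(P.shape[:2],bool); m[max(0,v-r):v+r,max(0,u-r):u+r]=1
    m&=(d['z_map']>0)&(P[...,2]>zlo)&(P[...,2]<zhi)
    n,l,s,_=cv2.connectedComponentsWithStats(m.astype(np.uint8)); 
    k=1+np.argmax(s[1:,4]); Q=P[l==k]
    (cx,cy),(w,h),a=cv2.minAreaRect((Q[:,:2]*1000).astype(np.float32))
    if w<h: a+=90
    return dict(c=np.round([cx,cy],1),size=np.round(sorted([w,h]),1),yaw=round((a+90)%180-90,1),z=round(float(np.median(Q[:,2]))*1000,1),n=len(Q),mean=np.round(Q[:,:2].mean(0)*1000,1))
E
python3 - <<'E'
from h import *
d={**np.load('pics/top0.npz')}
for n,c,r,a,b in [('plate',(286,167),50,.006,.05),('step',(286,167),50,.022,.05),('low',(286,167),50,.006,.019),('bar',(302,239),40,.006,.03),('blkA',(181,162),22,.025,.08),('blkB',(184,209),22,.025,.08),('turq',(231,209),22,.03,.08),('guide',(396,171),16,.03,.08),('pad',(406,208),24,.0015,.01),('tin',(177,251),20,.05,.08),('chuck',(401,250),18,.02,.1),('chtop',(401,250),18,.06,.1),('key',(135,192),25,.005,.05),('wr',(457,213),32,.004,.05)]:
    print(n,meas(d,c,r,a,b))
E
```

```text
plate {'c': array([623.9,  22.4]), 'size': array([132.4, 195.3]), 'yaw': 85.6, 'z': 15.6, 'n': 3060, 'mean': array([622.3,  21.9])}
step {'c': array([626.9,  77.7]), 'size': array([ 75.3, 121.9]), 'yaw': -3.3, 'z': 28.5, 'n': 1203, 'mean': array([626.2,  77.5])}
low {'c': array([620.1,  -7.9]), 'size': array([125.4, 136.5]), 'yaw': 87.4, 'z': 12.4, 'n': 1767, 'mean': array([620.1, -16.8])}
bar {'c': array([430.4, -25. ]), 'size': array([ 44.6, 169.6]), 'yaw': -77.5, 'z': 12.1, 'n': 927, 'mean': array([429.4, -24.3])}
blkA {'c': array([626.8, 301.2]), 'size': array([40.4, 61.4]), 'yaw': 22.7, 'z': 34.3, 'n': 342, 'mean': array([626.1, 301. ])}
blkB {'c': array([499.4, 286.8]), 'size': array([40.7, 60.9]), 'yaw': 10.7, 'z': 49.8, 'n': 395, 'mean': array([498.1, 285.2])}
turq {'c': array([500.9, 161.4]), 'size': array([39.9, 60.9]), 'yaw': 30.6, 'z': 50.0, 'n': 361, 'mean': array([499.8, 160.8])}
guide {'c': array([ 619.1, -276.5]), 'size': array([24.6, 27. ]), 'yaw': -44.5, 'z': 44.9, 'n': 95, 'mean': array([ 617.9, -275.8])}
pad {'c': array([ 519.6, -305.1]), 'size': array([126.5, 129.5]), 'yaw': -0.3, 'z': 4.3, 'n': 1051, 'mean': array([ 521.1, -305.4])}
tin {'c': array([388.2, 299.7]), 'size': array([51.5, 51.6]), 'yaw': 0.7, 'z': 63.6, 'n': 346, 'mean': array([388.3, 298.2])}
chuck {'c': array([ 401. , -287.5]), 'size': array([37.1, 40.3]), 'yaw': 29.3, 'z': 60.9, 'n': 224, 'mean': array([ 400.6, -285.5])}
chtop {'c': array([ 401.8, -289.2]), 'size': array([32.9, 33. ]), 'yaw': -49.5, 'z': 63.8, 'n': 122, 'mean': array([ 401.6, -288.8])}
key {'c': array([529.6, 440.6]), 'size': array([64.5, 96. ]), 'yaw': -54.1, 'z': 11.8, 'n': 208, 'mean': array([541. , 438.6])}
wr {'c': array([ 520.9, -442.9]), 'size': array([ 99.3, 157.5]), 'yaw': -61.7, 'z': 9.2, 'n': 520, 'mean': array([ 520.7, -458.9])}
```

```bash
cat >> h.py <<'E'
def pix(d,u,v,z):
    K=d['intrinsics'];T=d['cam_to_world']; r=T[:3,:3]@np.array([(u-K[0,2])/K[0,0],(v-K[1,2])/K[1,1],1])
    return (T[:3,3]+r*(z-T[2,3])/r[2])*1000
def go(x,y,z,yaw):
    """mm, deg (direction of tool y, mod 180) -> linear, turn for step_arm"""
    o=env.get_obs(); R=o['orientation']; p=o['position']
    a=np.deg2rad(yaw); t=np.array([np.cos(a),np.sin(a),0])
    if t@R[:,1]<0: t=-t
    zt=np.array([0,0,-1.]); Rt=np.stack([np.cross(t,zt),t,zt],1)
    rv=cv2.Rodrigues(R.T@Rt)[0].ravel()
    dl=R.T@(np.array([x,y,z])/1000-p)
    print('lin',np.round(dl/.6,4),'turn',np.round(rv/np.pi,4),'rows',round(max(np.linalg.norm(dl)/.0417,np.degrees(np.linalg.norm(rv))/7.16),1))
E
python3 - <<'E'
from h import *
d={**np.load('pics/top0.npz')}; im=d['image']
hsv=cv2.cvtColor(im,cv2.COLOR_BGR2HSV)
m=((hsv[...,0]>5)&(hsv[...,0]<25)&(hsv[...,1]>90)).astype(np.uint8); m[:185]=0;m[235:]=0;m[:,:380]=0;m[:,432:]=0
c=cv2.minEnclosingCircle(cv2.findContours(m,0,2)[0][0]); M=cv2.moments(m); print(c,pix(d,M['m10']/M['m00'],M['m01']/M['m00'],.004),m.sum())
g=cv2.cvtColor(im,cv2.COLOR_BGR2GRAY)
m=(g<90).astype(np.uint8); m[:160]=0;m[176:]=0;m[:,:278]=0;m[:,296:]=0;M=cv2.moments(m);print(m.sum(),pix(d,M['m10']/M['m00'],M['m01']/M['m00'],.012))
cv2.imwrite('pics/plate.png',cv2.resize(im[130:205,235:335],None,fx=7,fy=7,interpolation=cv2.INTER_CUBIC))
go(499,286.5,140,100.7)
E
```

```text
((406.2601623535156, 206.98936462402344), 17.008512496948242) [ 520.35781623 -308.11791397    4.        ] 888
34 [624.1117917   21.30284621  12.        ]
lin [-0.9427  1.2156  0.1528] turn [ 0.0006 -0.0001  0.048 ] rows 22.2
```

View pics/plate.png

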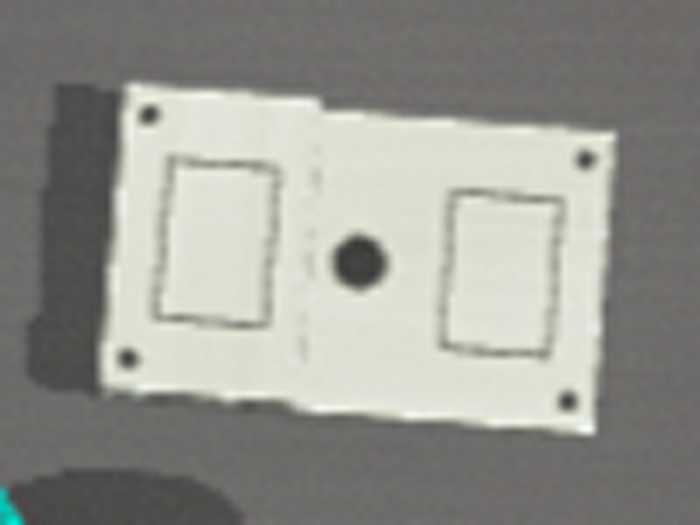

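The enlarged plate shows the outline centres at about (217,242) and (503,274) in the crop, i.e. px (265.6,164.1) and (306.4,168.7). The disc sits at (359,262), and the step is on the left (+world y).

```bash
python3 - <<'E'
from h import *
d={**np.load('pics/top0.npz')}
a=pix(d,265.6,164.1,.028);b=pix(d,306.4,168.7,.012);print(a,b,(a+b)/2,np.degrees(np.arctan2(*(a-b)[1::-1])))
go(230,-480,231,109.3)
E
```

```text
[627.39272999  75.72460725  28.        ] [620.18168686 -34.92137402  12.        ] [623.78720842  20.40161661  20.        ] 86.27118074402924
lin [-0.0965  0.159  -0.0008] turn [ 0.0006 -0.      0.0002] rows 2.7
```

Emit:
step_arm --rows '[{"linear": [-0.41,0.53,0.05],"turn": [0,0,0.048],"grip": 1},{"linear": [-0.41,0.53,0.05],"turn": [0,0,0.048],"grip": 1},{"linear": [-0.41,0.53,0.05],"turn": [0,0,0.048],"grip": 1},{"linear": [-0.41,0.53,0.05],"turn": [0,0,0.048],"grip": 1},{"linear": [-0.41,0.53,0.05],"turn": [0,0,0.048],"grip": 1},{"linear": [-0.41,0.53,0.05],"turn": [0,0,0.048],"grip": 1},{"linear": [-0.41,0.53,0.05],"turn": [0,0,0.048],"grip": 1},{"linear": [-0.41,0.53,0.05],"turn": [0,0,0.048],"grip": 1},{"linear": [-0.41,0.53,0.05],"turn": [0,0,0.048],"grip": 1},{"linear": [-0.41,0.53,0.05],"turn": [0,0,0.048],"grip": 1}]'

```text
t: 0.93
position: [0.3337, -0.2055, 0.201]
orientation: [[-0.982, -0.187, 0.0], [-0.187, 0.982, 0.001], [-0.0, 0.001, -1.0]]
wrist_force: [0.5, -0.4, -0.1]
gripper_width: 1.0
gripper_force: 0.0
```

```bash
python3 - <<'E'
from h import *
o=env.get_obs();print(o['t'],o['position'],o['joints'],o['wrist_force'])
go(499,286.5,140,100.7)
E
```

```text
0.9333 [ 0.33365381 -0.20549204  0.20102338] [-1.32423642e-01  3.94861924e-03 -5.63430974e-01 -6.43974954e-04
 -1.00348124e+00 -1.24963608e+00] [ 0.53408826 -0.43125331 -0.12035308]
lin [-0.4243  0.7538  0.1022] turn [0.0002 0.     0.0005] rows 12.5
```

Emit:
step_arm --rows '[{"linear": [-0.4243,0.7538,0.1022],"turn": [0,0,0],"grip": 1},{"linear": [-0.4243,0.7538,0.1022],"turn": [0,0,0],"grip": 1},{"linear": [-0.4243,0.7538,0.1022],"turn": [0,0,0],"grip": 1},{"linear": [-0.4243,0.7538,0.1022],"turn": [0,0,0],"grip": 1},{"linear": [-0.4243,0.7538,0.1022],"turn": [0,0,0],"grip": 1},{"linear": [-0.4243,0.7538,0.1022],"turn": [0,0,0],"grip": 1},{"linear": [-0.4243,0.7538,0.1022],"turn": [0,0,0],"grip": 1},{"linear": [-0.4243,0.7538,0.1022],"turn": [0,0,0],"grip": 1},{"linear": [-0.4243,0.7538,0.1022],"turn": [0,0,0],"grip": 1},{"linear": [-0.4243,0.7538,0.1022],"turn": [0,0,0],"grip": 1}]'

```text
t: 1.77
position: [0.4661, 0.186, 0.1519]
orientation: [[-0.982, -0.187, -0.0], [-0.187, 0.982, -0.0], [0.001, -0.0, -1.0]]
wrist_force: [0.5, -0.4, 0.5]
gripper_width: 1.001
gripper_force: 0.0
```

```bash
python3 - <<'E'
from h import *
go(499,286.5,120,100.7)
E
```

```text
lin [-0.0851  0.1544  0.0531] turn [-0.0001 -0.0002  0.0003] rows 2.6
```

Emit:
step_arm --rows '[{"linear": [-0.085,0.154,0.053],"turn": [0,0,0],"grip": 1},{"linear": [-0.085,0.154,0.053],"turn": [0,0,0],"grip": 1},{"linear": [-0.085,0.154,0.053],"turn": [0,0,0],"grip": 1},{"linear": [-0.085,0.154,0.053],"turn": [0,0,0],"grip": 1},{"linear": [-0.085,0.154,0.053],"turn": [0,0,0],"grip": 1}]'

```text
t: 2.18
position: [0.4986, 0.2849, 0.119]
orientation: [[-0.982, -0.187, -0.002], [-0.187, 0.982, -0.002], [0.003, -0.002, -1.0]]
wrist_force: [-0.2, -0.2, 0.3]
gripper_width: 0.996
gripper_force: 0.0
```

```bash
python3 - <<'E'
from h import *
d=snap('wrist','w1'); P=world(d); print(d['cam_to_world'][:3,3])
print(meas(d,(280,210),400,.044,.056))
go(499,286.5,10,100.7)
E
```

```text
[0.43050516 0.27223385 0.26231644]
{'c': array([500.1, 162.5]), 'size': array([41.5, 60.2]), 'yaw': 30.7, 'z': 50.4, 'n': 5603, 'mean': array([498.3, 163.3])}
lin [-0.0019  0.0042  0.1828] turn [-0.0004 -0.0007  0.0002] rows 2.6
```

View pics/w1.png

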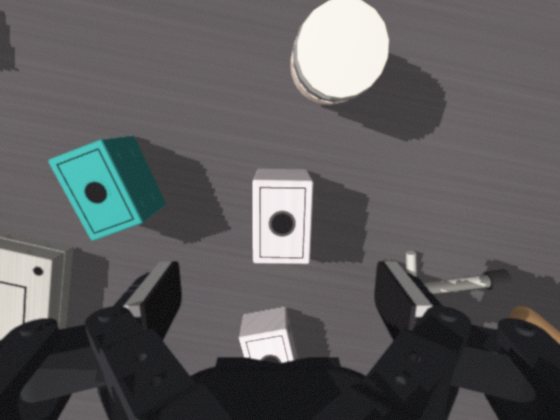

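The wrist view shows the tall block at (282,217), the turquoise one at (95,190), the tin at (345,50) and the short block partly hidden at (266,340). Measuring the tall one up close.

```bash
python3 - <<'E'
from h import *
d={**np.load('pics/w1.npz')}
print(meas(d,(282,217),60,.044,.056),pix(d,282,217,.05))
E
```

```text
{'c': array([498.3, 287.8]), 'size': array([39.8, 60. ]), 'yaw': 9.6, 'z': 50.5, 'n': 4922, 'mean': array([496.7, 287.4])} [494.40725273 287.13594494  50.        ]
```

Emit:
step_arm --rows '[{"linear": [-0.001,0.004,0.1],"turn": [0,0,-0.003],"grip": 1},{"linear": [-0.001,0.004,0.18],"turn": [0,0,-0.003],"grip": 1},{"linear": [-0.001,0.004,0.18],"turn": [0,0,-0.003],"grip": 1},{"linear": [-0.001,0.004,0.18],"turn": [0,0,-0.003],"grip": 1},{"linear": [-0.001,0.004,0.18],"turn": [0,0,-0.003],"grip": 0},{"linear": [-0.001,0.004,0.18],"turn": [0,0,-0.003],"grip": 0},{"linear": [-0.001,0.004,0.18],"turn": [0,0,-0.003],"grip": 0},{"linear": [-0.001,0.004,0.18],"turn": [0,0,-0.003],"grip": 0},{"linear": [-0.001,0.004,0.18],"turn": [0,0,-0.003],"grip": 0},{"linear": [-0.001,0.004,0.18],"turn": [0,0,-0.003],"grip": 0}]'

```text
t: 3.07
position: [0.5006, 0.2878, 0.0153]
orientation: [[-0.981, -0.196, 0.004], [-0.196, 0.981, 0.003], [-0.004, 0.002, -1.0]]
wrist_force: [-0.8, -1.4, 7.8]
gripper_width: 0.459
gripper_force: 61.5
```

```bash
python3 - <<'E'
from h import *
o=env.get_obs();print(o['t'],o['position'],o['gripper_width'],o['gripper_force'],o['wrist_force'])
go(498.5,287,120,100)
E
```

```text
3.0667 [0.5006499  0.28776859 0.0153336 ] 0.4589906185068829 61.54013514518738 [-0.80089735 -1.43427775  7.79913994]
lin [ 0.003  -0.0002 -0.1745] turn [0.0007 0.0013 0.0072] rows 2.5
```

Emit:
step_arm --rows '[{"linear": [0,0,-0.05],"turn": [0,0,0],"grip": 0},{"linear": [0,0,-0.12],"turn": [0,0,0],"grip": 0},{"linear": [0,0,-0.18],"turn": [0,0,0],"grip": 0},{"linear": [0,0,-0.18],"turn": [0,0,0],"grip": 0},{"linear": [0,0,-0.18],"turn": [0,0,0],"grip": 0}]'

```text
t: 3.48
position: [0.5, 0.2876, 0.1235]
orientation: [[-0.981, -0.195, 0.004], [-0.195, 0.981, 0.005], [-0.005, 0.004, -1.0]]
wrist_force: [-0.8, -0.3, -3.9]
gripper_width: 0.463
gripper_force: 61.5
```

```bash
python3 - <<'E'
from h import *
o=env.get_obs();print(o['t'],o['position'],o['gripper_width'],o['gripper_force'],o['wrist_force'])
go(622.5,-34.1,120,86.5)
E
```

```text
3.4833 [0.50000158 0.28762359 0.12349553] 0.4632928838197257 61.50984048843384 [-0.83508665 -0.25882406 -3.92486568]
lin [-0.0957 -0.5657  0.0041] turn [0.0014 0.0014 0.0819] rows 8.3
```

Emit:
step_arm --rows '[{"linear": [-0.0957,-0.5657,0.0041],"turn": [0.0014,0.0014,0.0819],"grip": 0},{"linear": [-0.0957,-0.5657,0.0041],"turn": [0.0014,0.0014,0.0819],"grip": 0},{"linear": [-0.0957,-0.5657,0.0041],"turn": [0.0014,0.0014,0.0819],"grip": 0},{"linear": [-0.0957,-0.5657,0.0041],"turn": [0.0014,0.0014,0.0819],"grip": 0},{"linear": [-0.0957,-0.5657,0.0041],"turn": [0.0014,0.0014,0.0819],"grip": 0},{"linear": [-0.0957,-0.5657,0.0041],"turn": [0.0014,0.0014,0.0819],"grip": 0},{"linear": [-0.0957,-0.5657,0.0041],"turn": [0.0014,0.0014,0.0819],"grip": 0},{"linear": [-0.0957,-0.5657,0.0041],"turn": [0.0014,0.0014,0.0819],"grip": 0},{"linear": [-0.0957,-0.5657,0.0041],"turn": [0.0014,0.0014,0.0819],"grip": 0},{"linear": [-0.0957,-0.5657,0.0041],"turn": [0.0014,0.0014,0.0819],"grip": 0}]'

```text
t: 4.32
position: [0.6209, -0.0384, 0.1155]
orientation: [[-0.998, 0.066, -0.009], [0.067, 0.998, -0.005], [0.008, -0.006, -1.0]]
wrist_force: [-0.2, 0.2, -2.6]
gripper_width: 0.461
gripper_force: 61.9
```

Emit:
step_arm --rows '[{"linear": [0,0,0],"turn": [0,0,0],"grip": 0},{"linear": [0,0,0],"turn": [0,0,0],"grip": 0},{"linear": [0,0,0],"turn": [0,0,0],"grip": 0}]'

```text
t: 4.57
position: [0.6211, -0.0337, 0.1176]
orientation: [[-0.998, 0.059, -0.006], [0.059, 0.998, -0.005], [0.005, -0.005, -1.0]]
wrist_force: [-0.2, 0.5, -3.4]
gripper_width: 0.461
gripper_force: 61.9
```

```bash
python3 - <<'E'
from h import *
go(622.5,-34.1,28,86.5)
d=snap('top','t2'); print(meas(d,(304,160),50,.1,.2) )
d=snap('wrist','w2')
E
```

```text
lin [-0.0032  0.0002  0.1492] turn [-0.0015 -0.0017  0.0006] rows 2.1
{'c': array([607.1, -32.6]), 'size': array([ 37.5, 119.6]), 'yaw': 87.3, 'z': 154.0, 'n': 322, 'mean': array([603.4, -32.6])}
```

View pics/w2.png

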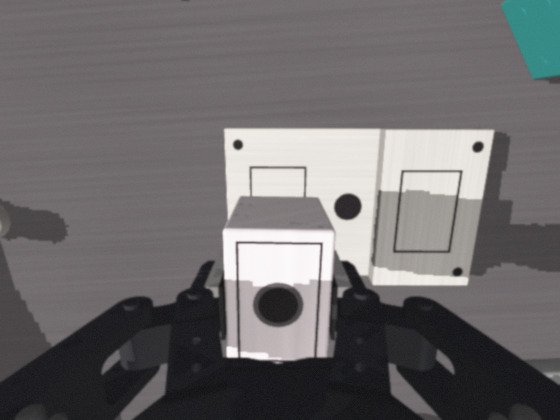

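The wrist view shows the block square in the fingers, hanging over the low-side outline (278,190). Lowering it now.

Emit:
step_arm --rows '[{"linear": [-0.003,0,0.06],"turn": [-0.0015,-0.0017,0.0006],"grip": 0},{"linear": [-0.003,0,0.11],"turn": [-0.0015,-0.0017,0.0006],"grip": 0},{"linear": [-0.003,0,0.135],"turn": [-0.0015,-0.0017,0.0006],"grip": 0},{"linear": [-0.003,0,0.142],"turn": [-0.0015,-0.0017,0.0006],"grip": 0},{"linear": [-0.003,0,0.146],"turn": [-0.0015,-0.0017,0.0006],"grip": 0},{"linear": [-0.003,0,0.149],"turn": [-0.0015,-0.0017,0.0006],"grip": 0},{"linear": [-0.003,0,0.149],"turn": [-0.0015,-0.0017,0.0006],"grip": 0}]'

```text
t: 5.25
position: [0.6244, -0.035, 0.03]
orientation: [[-0.998, 0.062, 0.004], [0.062, 0.998, -0.0], [-0.004, 0.0, -1.0]]
wrist_force: [-0.6, 0.4, -3.3]
gripper_width: 0.464
gripper_force: 61.8
```

```bash
python3 - <<'E'
from h import *
o=env.get_obs();print(o['t'],o['position'],o['wrist_force'])
d=snap('wrist','w3'); print(meas(d,(280,290),70,.054,.072) )
go(622.5,-34.1,28,86.5)
E
```

```text
5.25 [ 0.62436272 -0.03502569  0.03004189] [-0.60126072  0.39076532 -3.31415997]
{'c': array([620.2, -33.8]), 'size': array([54.6, 56.1]), 'yaw': -4.7, 'z': 65.2, 'n': 16122, 'mean': array([616.4, -34.5])}
lin [0.0033 0.0016 0.0037] turn [ 0.0001  0.0014 -0.0003] rows 0.1
```

Emit:
step_arm --rows '[{"linear": [0.001,0.001,0.003],"turn": [0,0,0],"grip": 0},{"linear": [0.001,0.001,0.0055],"turn": [0,0,0],"grip": 0},{"linear": [0.001,0.001,0.0055],"turn": [0,0,0],"grip": 0},{"linear": [0.001,0.001,0.0055],"turn": [0,0,0],"grip": 0.85},{"linear": [0.001,0.001,0.0055],"turn": [0,0,0],"grip": 0.85},{"linear": [0.001,0.001,0.0055],"turn": [0,0,0],"grip": 0.85},{"linear": [0.001,0.001,0.0055],"turn": [0,0,0],"grip": 0.85},{"linear": [0.001,0.001,-0.1],"turn": [0,0,0],"grip": 0.85},{"linear": [0.001,0.001,-0.15],"turn": [0,0,0],"grip": 1},{"linear": [0.001,0.001,-0.15],"turn": [0,0,0],"grip": 1}]'

```text
t: 6.13
position: [0.6267, -0.0349, 0.1257]
orientation: [[-0.998, 0.061, 0.013], [0.061, 0.998, -0.001], [-0.013, 0.0, -1.0]]
wrist_force: [1.3, -0.1, 0.9]
gripper_width: 1.003
gripper_force: 0.0
```

```bash
python3 - <<'E'
from h import *
d=snap('wrist','w4'); print(meas(d,(280,290),100,.054,.072) )
go(626.5,301,120,112.7)
E
```

```text
{'c': array([627.6, -34.9]), 'size': array([39.9, 48.6]), 'yaw': -4.9, 'z': 62.5, 'n': 4045, 'mean': array([626.7, -35. ])}
lin [0.0348 0.5584 0.0096] turn [-0.0007  0.0045 -0.1457] rows 8.1
```

Emit:
step_arm --rows '[{"linear": [0.035,0.558,0],"turn": [-0.0007,0.0045,-0.1457],"grip": 1},{"linear": [0.035,0.558,0],"turn": [-0.0007,0.0045,-0.1457],"grip": 1},{"linear": [0.035,0.558,0],"turn": [-0.0007,0.0045,-0.1457],"grip": 1},{"linear": [0.035,0.558,0],"turn": [-0.0007,0.0045,-0.1457],"grip": 1},{"linear": [0.035,0.558,0],"turn": [-0.0007,0.0045,-0.1457],"grip": 1},{"linear": [0.035,0.558,0],"turn": [-0.0007,0.0045,-0.1457],"grip": 1},{"linear": [0.035,0.558,0],"turn": [-0.0007,0.0045,-0.1457],"grip": 1},{"linear": [0.035,0.558,0],"turn": [-0.0007,0.0045,-0.1457],"grip": 1},{"linear": [0.035,0.558,0],"turn": [-0.0007,0.0045,-0.1457],"grip": 1},{"linear": [0.035,0.558,0],"turn": [-0.0007,0.0045,-0.1457],"grip": 1}]'

```text
t: 7.02
position: [0.6221, 0.3032, 0.1177]
orientation: [[-0.921, -0.388, -0.013], [-0.388, 0.922, -0.001], [0.012, 0.004, -1.0]]
wrist_force: [0.6, -0.7, -0.1]
gripper_width: 1.002
gripper_force: 0.0
```

Emit:
step_arm --rows '[{"linear": [0,0,0],"turn": [0,0,0],"grip": 1},{"linear": [0,0,0],"turn": [0,0,0],"grip": 1},{"linear": [0,0,0],"turn": [0,0,0],"grip": 1}]'

```text
t: 7.27
position: [0.6229, 0.2989, 0.1187]
orientation: [[-0.924, -0.383, -0.013], [-0.383, 0.924, -0.001], [0.012, 0.004, -1.0]]
wrist_force: [-0.2, 0.5, 0.1]
gripper_width: 1.002
gripper_force: 0.0
```

```bash
python3 - <<'E'
from h import *
d=snap('top','t3')
print(meas(d,(305,168),30,.055,.068),meas(d,(304,165),60,.022,.035))
d=snap('wrist','w5')
P=world(d); m=(abs(P[...,0]-.6265)<.05)&(abs(P[...,1]-.301)<.05)&(P[...,2]>.028)&(P[...,2]<.04)
print(m.sum()); Q=P[m]; print(cv2.minAreaRect((Q[:,:2]*1000).astype(np.float32)))
go(626.5,301,3,112.7)
E
```

```text
{'c': array([622.1, -35. ]), 'size': array([40. , 61.8]), 'yaw': -5.3, 'z': 62.0, 'n': 329, 'mean': array([621.5, -35. ])} {'c': array([626.6,  77.7]), 'size': array([ 75.1, 121.4]), 'yaw': -3.4, 'z': 28.3, 'n': 1185, 'mean': array([625.9,  77.7])}
4298
((626.550048828125, 302.7243347167969), (60.78205871582031, 40.07807922363281), 22.74004364013672)
lin [-0.0089 -0.0002  0.1931] turn [ 0.0014 -0.0037 -0.001 ] rows 2.8
```

Emit:
step_arm --rows '[{"linear": [-0.009,0.002,0.1],"turn": [0.0014,-0.0037,-0.001],"grip": 1},{"linear": [-0.009,0.002,0.17],"turn": [0.0014,-0.0037,-0.001],"grip": 1},{"linear": [-0.009,0.002,0.193],"turn": [0.0014,-0.0037,-0.001],"grip": 1},{"linear": [-0.009,0.002,0.193],"turn": [0.0014,-0.0037,-0.001],"grip": 1},{"linear": [-0.009,0.002,0.193],"turn": [0.0014,-0.0037,-0.001],"grip": 0},{"linear": [-0.009,0.002,0.193],"turn": [0.0014,-0.0037,-0.001],"grip": 0},{"linear": [-0.009,0.002,0.193],"turn": [0.0014,-0.0037,-0.001],"grip": 0},{"linear": [-0.009,0.002,0.193],"turn": [0.0014,-0.0037,-0.001],"grip": 0},{"linear": [-0.009,0.002,0.193],"turn": [0.0014,-0.0037,-0.001],"grip": 0},{"linear": [-0.009,0.002,0.193],"turn": [0.0014,-0.0037,-0.001],"grip": 0}]'

```text
t: 8.2
position: [0.6276, 0.3048, 0.0064]
orientation: [[-0.921, -0.388, 0.005], [-0.388, 0.922, 0.003], [-0.006, 0.001, -1.0]]
wrist_force: [-0.6, -1.1, 7.0]
gripper_width: 0.456
gripper_force: 63.3
```

Emit:
step_arm --rows '[{"linear": [0,0,-0.05],"turn": [0,0,0],"grip": 0},{"linear": [0,0,-0.12],"turn": [0,0,0],"grip": 0},{"linear": [0,0,-0.2],"turn": [0,0,0],"grip": 0},{"linear": [0,0,-0.2],"turn": [0,0,0],"grip": 0},{"linear": [0,0,-0.2],"turn": [0,0,0],"grip": 0},{"linear": [0,0,-0.2],"turn": [0,0,0],"grip": 0}]'

```text
t: 8.7
position: [0.6248, 0.3035, 0.1226]
orientation: [[-0.922, -0.387, -0.002], [-0.387, 0.922, 0.001], [0.001, 0.001, -1.0]]
wrist_force: [0.2, -0.4, -3.3]
gripper_width: 0.458
gripper_force: 62.2
```

```bash
python3 - <<'E'
from h import *
go(628.5,75.7,125,86.5)
E
```

```text
lin [ 0.1412 -0.3525 -0.0043] turn [ 0.0003 -0.0004  0.1459] rows 5.5
```

Emit:
step_arm --rows '[{"linear": [0.141,-0.3525,0],"turn": [0.0003,-0.0004,0.1459],"grip": 0},{"linear": [0.141,-0.3525,0],"turn": [0.0003,-0.0004,0.1459],"grip": 0},{"linear": [0.141,-0.3525,0],"turn": [0.0003,-0.0004,0.1459],"grip": 0},{"linear": [0.141,-0.3525,0],"turn": [0.0003,-0.0004,0.1459],"grip": 0},{"linear": [0.141,-0.3525,0],"turn": [0.0003,-0.0004,0.1459],"grip": 0},{"linear": [0.141,-0.3525,0],"turn": [0.0003,-0.0004,0.1459],"grip": 0},{"linear": [0.141,-0.3525,0],"turn": [0.0003,-0.0004,0.1459],"grip": 0},{"linear": [0.141,-0.3525,0],"turn": [0.0003,-0.0004,0.1459],"grip": 0},{"linear": [0.141,-0.3525,0],"turn": [0.0003,-0.0004,0.1459],"grip": 0},{"linear": [0.141,-0.3525,0],"turn": [0.0003,-0.0004,0.1459],"grip": 0}]'

```text
t: 9.53
position: [0.6291, 0.0769, 0.1214]
orientation: [[-0.998, 0.059, -0.001], [0.059, 0.998, -0.001], [0.001, -0.001, -1.0]]
wrist_force: [0.0, 0.2, -3.3]
gripper_width: 0.456
gripper_force: 62.2
```

```bash
python3 - <<'E'
from h import *
o=env.get_obs();print(o['position'])
go(628.5,75.7,37,86.5)
E
```

```text
[0.62914148 0.07689158 0.12144511]
lin [ 0.0008 -0.0019  0.1407] turn [-0.0004 -0.0003  0.0006] rows 2.0
```

Emit:
step_arm --rows '[{"linear": [0,-0.002,0.06],"turn": [0,0,0],"grip": 0},{"linear": [0,-0.002,0.11],"turn": [0,0,0],"grip": 0},{"linear": [0,-0.002,0.13],"turn": [0,0,0],"grip": 0},{"linear": [0,-0.002,0.137],"turn": [0,0,0],"grip": 0},{"linear": [0,-0.002,0.137],"turn": [0,0,0],"grip": 0},{"linear": [0,-0.002,0.137],"turn": [0,0,0],"grip": 0}]'

```text
t: 10.03
position: [0.631, 0.0755, 0.0419]
orientation: [[-0.998, 0.059, 0.004], [0.059, 0.998, -0.001], [-0.004, -0.0, -1.0]]
wrist_force: [-0.6, -0.8, -2.9]
gripper_width: 0.459
gripper_force: 62.0
```

```bash
python3 - <<'E'
from h import *
o=env.get_obs();print(o['position'])
go(628.5,75.7,34,86.5)
E
```

```text
[0.63103402 0.07550127 0.04186324]
lin [0.0043 0.0001 0.0131] turn [-0.0001  0.0012  0.0007] rows 0.2
```

Emit:
step_arm --rows '[{"linear": [0.003,0,0.006],"turn": [0,0.001,0],"grip": 0},{"linear": [0.003,0,0.01],"turn": [0,0.001,0],"grip": 0},{"linear": [0.003,0,0.013],"turn": [0,0.001,0],"grip": 0},{"linear": [0.003,0,0.0135],"turn": [0,0.001,0],"grip": 0},{"linear": [0.003,0,0.0135],"turn": [0,0.001,0],"grip": 0.85},{"linear": [0.003,0,0.0135],"turn": [0,0.001,0],"grip": 0.85},{"linear": [0.003,0,0.0135],"turn": [0,0.001,0],"grip": 0.85},{"linear": [0.003,0,0.0135],"turn": [0,0.001,0],"grip": 0.85},{"linear": [0.003,0,-0.1],"turn": [0,0.001,0],"grip": 0.85},{"linear": [0.003,0,-0.15],"turn": [0,0.001,0],"grip": 1}]'

```text
t: 10.87
position: [0.626, 0.0741, 0.1136]
orientation: [[-0.998, 0.06, -0.01], [0.06, 0.998, -0.003], [0.009, -0.004, -1.0]]
wrist_force: [1.6, 1.0, -0.1]
gripper_width: 0.966
gripper_force: 0.0
```

```bash
cat >> h.py <<'E'
def gof(x,y,z,dyaw):
    "like go, but turn by dyaw (deg, counterclockwise from above)"
    R=env.get_obs()['orientation']; go(x,y,z,np.degrees(np.arctan2(R[1,1],R[0,1]))+dyaw)
E
python3 - <<'E'
from h import *
gof(560,20,150,72);go(430.4,-24.6,120,12.5)
E
```

```text
lin [ 0.1048 -0.0969 -0.0594] turn [ 0.0008 -0.0033 -0.4   ] rows 10.1
lin [ 0.3155 -0.1839 -0.0071] turn [-0.003  -0.0017  0.4113] rows 10.3
```

Emit:
step_arm --rows '[{"linear": [0.3,-0.18,-0.02],"turn": [0,0,-0.589],"grip": 1},{"linear": [0.3,-0.18,-0.02],"turn": [0,0,-0.589],"grip": 1},{"linear": [0.3,-0.18,-0.02],"turn": [0,0,-0.589],"grip": 1},{"linear": [0.3,-0.18,-0.02],"turn": [0,0,-0.589],"grip": 1},{"linear": [0.3,-0.18,-0.02],"turn": [0,0,-0.589],"grip": 1},{"linear": [0.3,-0.18,-0.02],"turn": [0,0,-0.589],"grip": 1},{"linear": [0.3,-0.18,-0.02],"turn": [0,0,-0.589],"grip": 1},{"linear": [0.3,-0.18,-0.02],"turn": [0,0,-0.589],"grip": 1},{"linear": [0.3,-0.18,-0.02],"turn": [0,0,-0.589],"grip": 1},{"linear": [0.3,-0.18,-0.02],"turn": [0,0,-0.589],"grip": 1}]'

```text
t: 11.7
position: [0.4418, -0.0222, 0.1286]
orientation: [[-0.366, -0.931, -0.001], [-0.931, 0.366, -0.0], [0.001, 0.001, -1.0]]
wrist_force: [-0.2, -0.1, 0.3]
gripper_width: 1.003
gripper_force: 0.0
```

```bash
python3 - <<'E'
from h import *
go(430.4,-24.6,110,192.5)
E
```

```text
lin [0.0107 0.0162 0.031 ] turn [ 3.000e-04 -1.000e-04 -1.888e-01] rows 4.7
```

Emit:
step_arm --rows '[{"linear": [0.0107,0.0162,0.031],"turn": [0,0,-0.1888],"grip": 1},{"linear": [0.0107,0.0162,0.031],"turn": [0,0,-0.1888],"grip": 1},{"linear": [0.0107,0.0162,0.031],"turn": [0,0,-0.1888],"grip": 1},{"linear": [0.0107,0.0162,0.031],"turn": [0,0,-0.1888],"grip": 1},{"linear": [0.0107,0.0162,0.031],"turn": [0,0,-0.1888],"grip": 1},{"linear": [0.0107,0.0162,0.031],"turn": [0,0,-0.1888],"grip": 1},{"linear": [0.0107,0.0162,0.031],"turn": [0,0,-0.1888],"grip": 1},{"linear": [0.0107,0.0162,0.031],"turn": [0,0,-0.1888],"grip": 1}]'

```text
t: 12.37
position: [0.4304, -0.0245, 0.1098]
orientation: [[0.208, -0.978, -0.002], [-0.978, -0.208, -0.0], [0.0, 0.002, -1.0]]
wrist_force: [0.0, -0.1, 0.4]
gripper_width: 1.002
gripper_force: 0.0
```

```bash
python3 - <<'E'
from h import *
d=snap('top','t4')
print(meas(d,(305,168),30,.055,.068),meas(d,(264,165),30,.055,.068))
d=snap('wrist','w6')
P=world(d); m=(abs(P[...,0]-.43)<.06)&(abs(P[...,1]+.025)<.12)&(P[...,2]>.007)&(P[...,2]<.018)
Q=P[m]; print(m.sum(),cv2.minAreaRect((Q[:,:2]*1000).astype(np.float32)))
go(430.4,-24.6,2,192.5)
E
```

```text
{'c': array([622.3, -35.1]), 'size': array([39.9, 61.1]), 'yaw': -4.7, 'z': 62.5, 'n': 335, 'mean': array([621.5, -35. ])} {'c': array([626.8,  74.5]), 'size': array([40. , 60.4]), 'yaw': -3.6, 'z': 62.2, 'n': 331, 'mean': array([626.7,  74.2])}
11196 ((429.4085998535156, -24.878570556640625), (40.11347579956055, 169.63128662109375), 11.872453689575195)
lin [ 0.0002 -0.0004  0.1796] turn [ 0.0006 -0.     -0.0023] rows 2.6
```

View pics/w6.png

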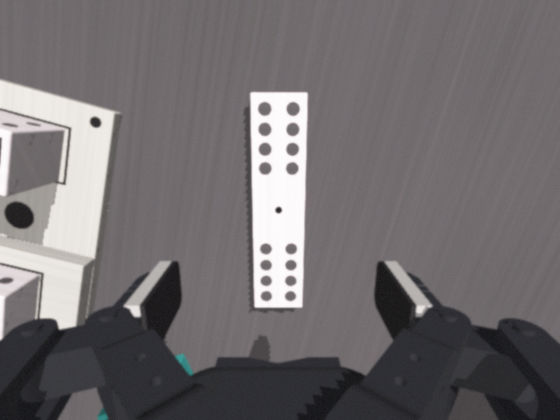

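The wrist view shows the bar straight between the open fingers, its centre dot at (278,210), with nothing in their way. Grasping.

Emit:
step_arm --rows '[{"linear": [0.0005,0.0005,0.09],"turn": [0.0006,0,-0.001],"grip": 1},{"linear": [0.0005,0.0005,0.15],"turn": [0.0006,0,-0.001],"grip": 1},{"linear": [0.0005,0.0005,0.178],"turn": [0.0006,0,-0.001],"grip": 1},{"linear": [0.0005,0.0005,0.178],"turn": [0.0006,0,-0.001],"grip": 1},{"linear": [0.0005,0.0005,0.178],"turn": [0.0006,0,-0.001],"grip": 0},{"linear": [0.0005,0.0005,0.178],"turn": [0.0006,0,-0.001],"grip": 0},{"linear": [0.0005,0.0005,0.178],"turn": [0.0006,0,-0.001],"grip": 0},{"linear": [0.0005,0.0005,0.178],"turn": [0.0006,0,-0.001],"grip": 0},{"linear": [0.0005,0.0005,0.178],"turn": [0.0006,0,-0.001],"grip": 0},{"linear": [0.0005,0.0005,0.178],"turn": [0.0006,0,-0.001],"grip": 0}]'

```text
t: 13.3
position: [0.4311, -0.0245, 0.0049]
orientation: [[0.214, -0.977, 0.004], [-0.977, -0.214, 0.001], [-0.0, -0.004, -1.0]]
wrist_force: [-1.4, 0.1, 7.2]
gripper_width: 0.446
gripper_force: 59.5
```

Emit:
step_arm --rows '[{"linear": [0,0,-0.04],"turn": [0,0,0],"grip": 0},{"linear": [0,0,-0.09],"turn": [0,0,0],"grip": 0},{"linear": [0,0,-0.14],"turn": [0,0,0],"grip": 0},{"linear": [0,0,-0.2],"turn": [0,0,0],"grip": 0},{"linear": [0,0,-0.22],"turn": [0,0,0],"grip": 0},{"linear": [0,0,-0.22],"turn": [0,0,0],"grip": 0}]'

```text
t: 13.8
position: [0.4321, -0.0242, 0.1392]
orientation: [[0.214, -0.977, 0.01], [-0.977, -0.214, 0.003], [-0.001, -0.01, -1.0]]
wrist_force: [0.4, 0.7, -2.7]
gripper_width: 0.441
gripper_force: 62.2
```

```bash
python3 - <<'E'
from h import *
d=snap('side','s1')
go(623.9,20.8,130,176.5)
d=snap('wrist','w7')
P=world(d); m=(abs(P[...,0]-.43)<.06)&(abs(P[...,1]+.025)<.12)&(P[...,2]>.09)&(P[...,2]<.16); m[:, :220]=0;m[:,340:]=0;m[330:]=0
Q=P[m]; print(m.sum(),cv2.minAreaRect((Q[:,:2]*1000).astype(np.float32)))
A=np.c_[Q[:,:2]-Q[:,:2].mean(0),np.ones(len(Q))];print(np.linalg.lstsq(A,Q[:,2],rcond=None)[0])
E
```

```text
lin [-0.005  -0.3312  0.013 ] turn [-0.0016  0.0005  0.0878] rows 4.8
24364 ((434.6591796875, -51.344913482666016), (53.03853225708008, 115.30479431152344), 12.354665756225586)
[-0.00383368  0.00838224  0.14460236]
```

View pics/w7.png

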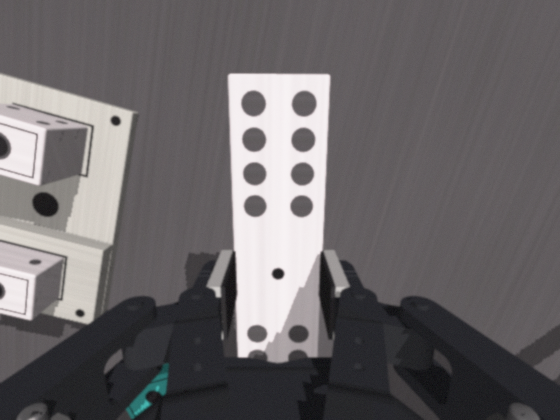

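The wrist view shows the bar held level, with its centre dot at (278,272) between the pads. Carrying it over.

Emit:
step_arm --rows '[{"linear": [-0.005,-0.331,-0.01],"turn": [-0.0016,0.0005,0.0878],"grip": 0},{"linear": [-0.005,-0.331,-0.01],"turn": [-0.0016,0.0005,0.0878],"grip": 0},{"linear": [-0.005,-0.331,-0.01],"turn": [-0.0016,0.0005,0.0878],"grip": 0},{"linear": [-0.005,-0.331,-0.01],"turn": [-0.0016,0.0005,0.0878],"grip": 0},{"linear": [-0.005,-0.331,-0.01],"turn": [-0.0016,0.0005,0.0878],"grip": 0},{"linear": [-0.005,-0.331,-0.01],"turn": [-0.0016,0.0005,0.0878],"grip": 0},{"linear": [-0.005,-0.331,-0.01],"turn": [-0.0016,0.0005,0.0878],"grip": 0},{"linear": [-0.005,-0.331,-0.01],"turn": [-0.0016,0.0005,0.0878],"grip": 0},{"linear": [-0.005,-0.331,-0.01],"turn": [-0.0016,0.0005,0.0878],"grip": 0},{"linear": [-0.005,-0.331,-0.01],"turn": [-0.0016,0.0005,0.0878],"grip": 0}]'

```text
t: 14.73
position: [0.6219, 0.0201, 0.1404]
orientation: [[-0.061, -0.998, -0.007], [-0.998, 0.061, -0.002], [0.003, 0.006, -1.0]]
wrist_force: [0.1, 0.4, -3.3]
gripper_width: 0.443
gripper_force: 62.2
```

```bash
python3 - <<'E'
from h import *
print(env.get_obs()['position'])
go(624.5,21,74,176.5)
E
```

```text
[0.6218545  0.02014438 0.14043842]
lin [-0.002  -0.005   0.1107] turn [ 0.0021 -0.0009  0.0001] rows 1.6
```

Emit:
step_arm --rows '[{"linear": [-0.002,-0.002,0.05],"turn": [0.0005,-0.0004,0],"grip": 0},{"linear": [-0.002,-0.002,0.09],"turn": [0.0005,-0.0004,0],"grip": 0},{"linear": [-0.002,-0.002,0.105],"turn": [0.0005,-0.0004,0],"grip": 0},{"linear": [-0.002,-0.002,0.108],"turn": [0.0005,-0.0004,0],"grip": 0},{"linear": [-0.002,-0.002,0.108],"turn": [0.0005,-0.0004,0],"grip": 0},{"linear": [-0.002,-0.002,0.108],"turn": [0.0005,-0.0004,0],"grip": 0}]'

```text
t: 15.23
position: [0.6253, 0.0216, 0.0777]
orientation: [[-0.06, -0.998, -0.0], [-0.998, 0.06, -0.001], [0.001, 0.0, -1.0]]
wrist_force: [-0.1, 0.2, -2.5]
gripper_width: 0.444
gripper_force: 62.2
```

```bash
python3 - <<'E'
from h import *
o=env.get_obs();print(o['position'],o['wrist_force'])
go(624.5,21,68,176.5)
d=snap('wrist','w8')
P=world(d); m=(abs(P[...,0]-.62)<.06)&(abs(P[...,1]-.02)<.12)&(P[...,2]>.066)&(P[...,2]<.11); m[:, :225]=0;m[:,335:]=0;m[240:]=0
Q=P[m]; A=np.c_[Q[:,:2]-Q[:,:2].mean(0),np.ones(len(Q))];print(np.linalg.lstsq(A,Q[:,2],rcond=None)[0])
d=snap('top','t5'); print(meas(d,(284,165),50,.068,.09),meas(d,(284,165),50,.058,.067))
E
```

```text
[0.62525925 0.02161522 0.0777306 ] [-0.14245073  0.22412004 -2.50267   ]
lin [0.0011 0.0012 0.0162] turn [ 0.0001 -0.0002  0.0003] rows 0.2
[-0.00432089 -0.00028045  0.0852638 ]
{'c': array([621.9, -27.3]), 'size': array([42.2, 72.5]), 'yaw': 87.6, 'z': 85.2, 'n': 367, 'mean': array([618.9, -32.1])} {'c': array([603.8,  75.6]), 'size': array([14.4, 37.7]), 'yaw': 86.7, 'z': 62.8, 'n': 72, 'mean': array([604.4,  76.3])}
```

Emit:
step_arm --rows '[{"linear": [0.001,0.001,0.006],"turn": [0,0,0],"grip": 0},{"linear": [0.001,0.001,0.011],"turn": [0,0,0],"grip": 0},{"linear": [0.001,0.001,0.015],"turn": [0,0,0],"grip": 0},{"linear": [0.001,0.001,0.017],"turn": [0,0,0],"grip": 0},{"linear": [0.001,0.001,0.018],"turn": [0,0,0],"grip": 0},{"linear": [0.001,0.001,0.018],"turn": [0,0,0],"grip": 0}]'

```text
t: 15.83
position: [0.6235, 0.0209, 0.0671]
orientation: [[-0.06, -0.998, -0.003], [-0.998, 0.06, -0.001], [0.002, 0.003, -1.0]]
wrist_force: [-3.6, 0.7, 6.0]
gripper_width: 0.446
gripper_force: 63.2
```

```bash
python3 - <<'E'
from h import *
o=env.get_obs();print(o['position'],o['wrist_force'])
E
```

```text
[0.62352706 0.02087642 0.06709032] [-3.58356535  0.74759259  6.02683319]
```

Emit:
step_arm --rows '[{"linear": [0,0,0],"turn": [0,0,0],"grip": 0.8},{"linear": [0,0,0],"turn": [0,0,0],"grip": 0.8},{"linear": [0,0,0],"turn": [0,0,0],"grip": 0.8},{"linear": [0,0,0],"turn": [0,0,0],"grip": 0.8},{"linear": [0,0,-0.07],"turn": [0,0,0],"grip": 0.8},{"linear": [0,0,-0.14],"turn": [0,0,0],"grip": 1},{"linear": [0,0,-0.15],"turn": [0,0,0],"grip": 1},{"linear": [0,0,-0.15],"turn": [0,0,0],"grip": 1}]'

```text
t: 16.5
position: [0.6265, 0.0215, 0.1598]
orientation: [[-0.06, -0.998, 0.006], [-0.998, 0.06, 0.001], [-0.001, -0.006, -1.0]]
wrist_force: [0.4, 0.5, -0.5]
gripper_width: 0.999
gripper_force: 0.0
```

```bash
python3 - <<'E'
from h import *
go(618.5,-276,120,176.5)
E
```

```text
lin [ 0.4958 -0.0161  0.0659] turn [-0.0019  0.0004  0.0003] rows 7.2
```

Emit:
step_arm --rows '[{"linear": [0.4958,-0.016,0.06],"turn": [-0.0019,0.0004,0],"grip": 1},{"linear": [0.4958,-0.016,0.06],"turn": [-0.0019,0.0004,0],"grip": 1},{"linear": [0.4958,-0.016,0.06],"turn": [-0.0019,0.0004,0],"grip": 1},{"linear": [0.4958,-0.016,0.06],"turn": [-0.0019,0.0004,0],"grip": 1},{"linear": [0.4958,-0.016,0.06],"turn": [-0.0019,0.0004,0],"grip": 1},{"linear": [0.4958,-0.016,0.06],"turn": [-0.0019,0.0004,0],"grip": 1},{"linear": [0.4958,-0.016,0.06],"turn": [-0.0019,0.0004,0],"grip": 1},{"linear": [0.4958,-0.016,0.06],"turn": [-0.0019,0.0004,0],"grip": 1},{"linear": [0.4958,-0.016,0.06],"turn": [-0.0019,0.0004,0],"grip": 1},{"linear": [0.4958,-0.016,0.06],"turn": [-0.0019,0.0004,0],"grip": 1}]'

```text
t: 17.33
position: [0.6145, -0.2769, 0.1182]
orientation: [[-0.062, -0.998, -0.011], [-0.998, 0.062, -0.001], [0.002, 0.011, -1.0]]
wrist_force: [-1.0, 1.4, 0.2]
gripper_width: 1.003
gripper_force: 0.0
```

```bash
python3 - <<'E'
from h import *
d=snap('top','t6'); print(meas(d,(284,165),50,.068,.09)); cv2.imwrite('pics/t6c.png',cv2.resize(d['image'][100:300,150:480],None,fx=2.4,fy=2.4,interpolation=cv2.INTER_CUBIC))
d=snap('wrist','w9')
P=world(d)
def fit(zl,zh):
    m=(abs(P[...,0]-.618)<.04)&(abs(P[...,1]+.276)<.04)&(P[...,2]>zl)&(P[...,2]<zh); Q=P[m]; print(m.sum(),cv2.minEnclosingCircle((Q[:,:2]*1000).astype(np.float32)),cv2.minAreaRect((Q[:,:2]*1000).astype(np.float32)))
fit(.042,.05);fit(.003,.06)
print(env.get_obs()['position']); go(618.5,-276,14,176.5)
E
```

```text
{'c': array([623.6,  20.4]), 'size': array([ 43.5, 169.7]), 'yaw': 85.5, 'z': 74.5, 'n': 985, 'mean': array([622.7,  20.6])}
1203 ((619.132568359375, -276.7808837890625), 13.95891284942627) ((619.3314819335938, -276.93804931640625), (27.442020416259766, 26.981599807739258), 31.183204650878906)
1944 ((622.6143798828125, -287.0753173828125), 26.307422637939453) ((624.8732299804688, -281.5676574707031), (31.151050567626953, 49.10195541381836), 67.05616760253906)
[ 0.61531699 -0.27534059  0.1192116 ]
lin [ 0.0004 -0.0071  0.1753] turn [ 0.0031 -0.0007  0.0005] rows 2.5
```

View pics/t6c.png

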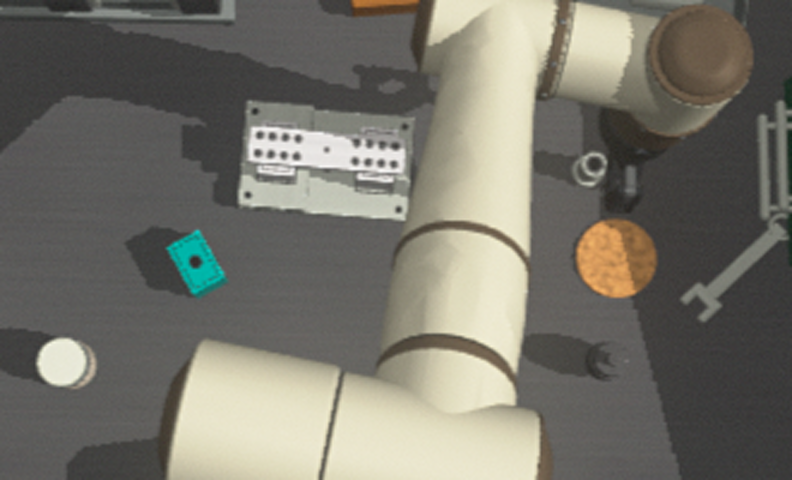

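The bar lies on both blocks, its dot at (327,150) in the crop. Guide measured at (619.2,-276.8); grasping it.

Emit:
step_arm --rows '[{"linear": [0.002,-0.006,0.08],"turn": [0.003,-0.0007,0],"grip": 1},{"linear": [0.002,-0.006,0.14],"turn": [0.003,-0.0007,0],"grip": 1},{"linear": [0.002,-0.006,0.173],"turn": [0.003,-0.0007,0],"grip": 1},{"linear": [0.002,-0.006,0.173],"turn": [0.003,-0.0007,0],"grip": 1},{"linear": [0.002,-0.006,0.173],"turn": [0.003,-0.0007,0],"grip": 0},{"linear": [0.002,-0.006,0.173],"turn": [0.003,-0.0007,0],"grip": 0},{"linear": [0.002,-0.006,0.173],"turn": [0.003,-0.0007,0],"grip": 0},{"linear": [0.002,-0.006,0.173],"turn": [0.003,-0.0007,0],"grip": 0},{"linear": [0.002,-0.006,0.173],"turn": [0.003,-0.0007,0],"grip": 0},{"linear": [0.002,-0.006,0.173],"turn": [0.003,-0.0007,0],"grip": 0}]'

```text
t: 18.27
position: [0.6191, -0.2784, 0.018]
orientation: [[-0.06, -0.998, 0.004], [-0.998, 0.06, -0.001], [0.001, -0.004, -1.0]]
wrist_force: [-0.4, 1.0, 5.7]
gripper_width: 0.302
gripper_force: 59.0
```

Emit:
step_arm --rows '[{"linear": [0,0,0],"turn": [0,0,0],"grip": 0},{"linear": [0,0,0],"turn": [0,0,0],"grip": 0}]'

```text
t: 18.43
position: [0.6191, -0.2784, 0.018]
orientation: [[-0.06, -0.998, 0.003], [-0.998, 0.06, -0.001], [0.001, -0.004, -1.0]]
wrist_force: [-0.1, 2.4, 5.7]
gripper_width: 0.302
gripper_force: 59.0
```

Emit:
step_arm --rows '[{"linear": [0,0,-0.06],"turn": [0,0,0],"grip": 0},{"linear": [0,0,-0.12],"turn": [0,0,0],"grip": 0},{"linear": [0,0,-0.19],"turn": [0,0,0],"grip": 0},{"linear": [0,0,-0.25],"turn": [0,0,0],"grip": 0},{"linear": [0,0,-0.25],"turn": [0,0,0],"grip": 0},{"linear": [0,0,-0.25],"turn": [0,0,0],"grip": 0}]'

```text
t: 18.93
position: [0.6189, -0.2784, 0.169]
orientation: [[-0.061, -0.998, 0.006], [-0.998, 0.061, -0.001], [0.001, -0.006, -1.0]]
wrist_force: [-0.1, -1.0, -3.2]
gripper_width: 0.299
gripper_force: 59.6
```

```bash
python3 - <<'E'
from h import *
go(624,20.6,160,176.5)
d=snap('wrist','w10')
P=world(d); q=env.get_obs()['position']; m=(np.hypot(P[...,0]-q[0],P[...,1]-q[1])<.022)&(P[...,2]>q[2]+.022)&(P[...,2]<q[2]+.05); m[:,:236]=0;m[:,324:]=0; Q=P[m]; print(m.sum(),q,np.median(Q[:,2]),cv2.minEnclosingCircle((Q[:,:2]*1000).astype(np.float32)))
E
```

```text
lin [-0.4979  0.0219  0.0145] turn [-0.002  -0.0002  0.    ] rows 7.2
5455 [ 0.61739638 -0.27783905  0.16609934] 0.19683428011663376 ((617.3904418945312, -280.2859802246094), 20.113115310668945)
```

View pics/w10.png

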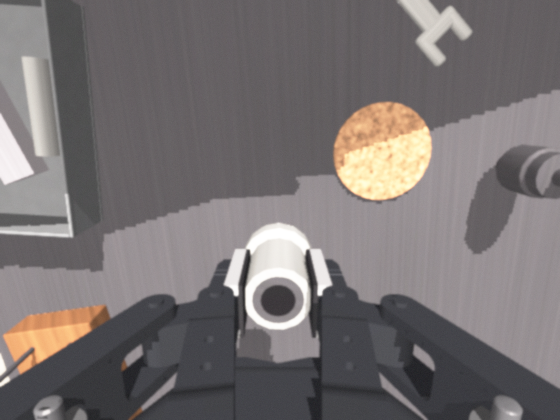

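The wrist view shows the guide gripped upright at (278,280), and the pad at (382,151). I'll use this for a second pad fix.

Emit:
step_arm --rows '[{"linear": [-0.496,0.02,0],"turn": [-0.002,0,0],"grip": 0},{"linear": [-0.496,0.02,0],"turn": [-0.002,0,0],"grip": 0},{"linear": [-0.496,0.02,0],"turn": [-0.002,0,0],"grip": 0},{"linear": [-0.496,0.02,0],"turn": [-0.002,0,0],"grip": 0},{"linear": [-0.496,0.02,0],"turn": [-0.002,0,0],"grip": 0},{"linear": [-0.496,0.02,0],"turn": [-0.002,0,0],"grip": 0},{"linear": [-0.496,0.02,0],"turn": [-0.002,0,0],"grip": 0},{"linear": [-0.496,0.02,0],"turn": [-0.002,0,0],"grip": 0},{"linear": [-0.496,0.02,0],"turn": [-0.002,0,0],"grip": 0},{"linear": [-0.496,0.02,0],"turn": [-0.002,0,0],"grip": 0}]'

```text
t: 19.82
position: [0.6227, 0.0197, 0.1637]
orientation: [[-0.06, -0.998, -0.01], [-0.998, 0.06, -0.001], [0.001, 0.01, -1.0]]
wrist_force: [0.7, -0.3, -1.6]
gripper_width: 0.299
gripper_force: 59.6
```

```bash
python3 - <<'E'
from h import *
print('pad',pix({**np.load('pics/w10.npz')},382.5,151,.004))
print(env.get_obs()['position']);go(623.7,19,97,176.5)
E
```

```text
pad [ 519.50493448 -309.87705103    4.        ]
[0.62272316 0.01971541 0.16369014]
lin [ 0.0009 -0.0028  0.1111] turn [ 0.0032 -0.0004  0.0004] rows 1.6
```

Emit:
step_arm --rows '[{"linear": [0.001,0,0.05],"turn": [0.0012,0,0],"grip": 0},{"linear": [0.001,0,0.09],"turn": [0.0012,0,0],"grip": 0},{"linear": [0.001,0,0.105],"turn": [0.0012,0,0],"grip": 0},{"linear": [0.001,0,0.105],"turn": [0.0012,0,0],"grip": 0},{"linear": [0.001,0,0.105],"turn": [0.0012,0,0],"grip": 0},{"linear": [0.001,0,0.105],"turn": [0.0012,0,0],"grip": 0}]'

```text
t: 20.32
position: [0.6246, 0.0184, 0.1041]
orientation: [[-0.061, -0.998, 0.0], [-0.998, 0.061, -0.0], [0.0, -0.0, -1.0]]
wrist_force: [0.5, 0.0, -0.4]
gripper_width: 0.299
gripper_force: 59.5
```

```bash
python3 - <<'E'
from h import *
o=env.get_obs();print(o['position'],o['orientation'][:,2],o['wrist_force']);go(623.7,19,91.5,176.5)
E
```

```text
[0.6245983  0.01838372 0.10407957] [ 2.13771181e-04 -4.10662951e-05 -9.99999976e-01] [ 0.52490108  0.03001529 -0.43154685]
lin [-0.0009  0.0016  0.021 ] turn [-0.0001 -0.     -0.    ] rows 0.3
```

Emit:
step_arm --rows '[{"linear": [-0.001,0.001,0.008],"turn": [0,0,0],"grip": 0},{"linear": [-0.001,0.001,0.014],"turn": [0,0,0],"grip": 0},{"linear": [-0.001,0.001,0.017],"turn": [0,0,0],"grip": 0},{"linear": [-0.001,0.001,0.019],"turn": [0,0,0],"grip": 0},{"linear": [-0.001,0.001,0.02],"turn": [0,0,0],"grip": 0},{"linear": [-0.001,0.001,0.02],"turn": [0,0,0],"grip": 0}]'

```text
t: 20.82
position: [0.6228, 0.0197, 0.092]
orientation: [[-0.06, -0.998, -0.002], [-0.998, 0.06, -0.0], [0.001, 0.002, -1.0]]
wrist_force: [-3.1, 0.4, 3.7]
gripper_width: 0.303
gripper_force: 60.5
```

```bash
python3 - <<'E'
from h import *
o=env.get_obs();print(o['position'],o['orientation'][:,2],o['wrist_force'])
d=snap('top','t7'); print(meas(d,(284,165),50,.066,.08))
E
```

```text
[0.62275505 0.01973463 0.09199739] [-2.15062613e-03 -4.32407017e-04 -9.99997594e-01] [-3.09057357  0.43915619  3.73083677]
{'c': array([624.6, -26.5]), 'size': array([49.6, 75.6]), 'yaw': 87.3, 'z': 74.1, 'n': 366, 'mean': array([618.3, -31.9])}
```

Emit:
step_arm --rows '[{"linear": [0,0,0],"turn": [0,0,0],"grip": 0.7},{"linear": [0,0,0],"turn": [0,0,0],"grip": 0.7},{"linear": [0,0,0],"turn": [0,0,0],"grip": 0.7},{"linear": [0,0,0],"turn": [0,0,0],"grip": 0.7},{"linear": [0,0,0],"turn": [0,0,0],"grip": 0.7},{"linear": [0,0,-0.05],"turn": [0,0,0],"grip": 0.7},{"linear": [0,0,-0.11],"turn": [0,0,0],"grip": 0.8},{"linear": [0,0,-0.15],"turn": [0,0,0],"grip": 1},{"linear": [0,0,-0.15],"turn": [0,0,0],"grip": 1}]'

```text
t: 21.62
position: [0.6267, 0.0201, 0.1874]
orientation: [[-0.059, -0.998, 0.01], [-0.998, 0.059, 0.001], [-0.002, -0.01, -1.0]]
wrist_force: [1.2, 0.7, 0.5]
gripper_width: 0.995
gripper_force: 0.0
```

```bash
python3 - <<'E'
from h import *
d=snap('wrist','w11')
P=world(d); m=(np.hypot(P[...,0]-.6237,P[...,1]-.0205)<.03)&(P[...,2]>.112)&(P[...,2]<.125); Q=P[m]; print(m.sum(),np.median(Q[:,2]),cv2.minEnclosingCircle((Q[:,:2]*1000).astype(np.float32)))
go(388.2,299,140,176.5)
E
```

```text
1305 0.11967857609431853 ((622.5717163085938, 21.221529006958008), 13.92678165435791)
lin [-0.4401  0.4223  0.0725] turn [-0.0016  0.0006  0.0003] rows 8.8
```

View pics/w11.png

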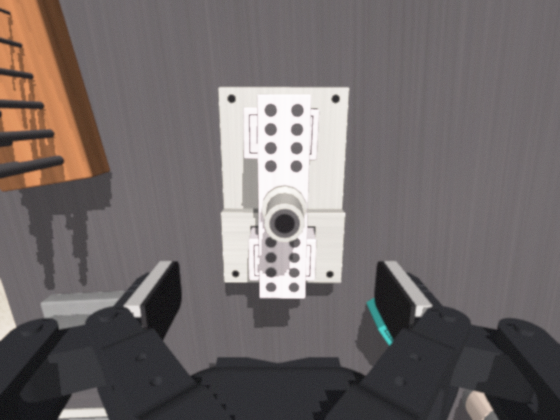

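The guide stands upright in the middle of the bar (284,215), and the bar is straight along the plate. Now the tin.

Emit:
step_arm --rows '[{"linear": [-0.44,0.422,0.06],"turn": [-0.0016,0.0006,0],"grip": 1},{"linear": [-0.44,0.422,0.06],"turn": [-0.0016,0.0006,0],"grip": 1},{"linear": [-0.44,0.422,0.06],"turn": [-0.0016,0.0006,0],"grip": 1},{"linear": [-0.44,0.422,0.06],"turn": [-0.0016,0.0006,0],"grip": 1},{"linear": [-0.44,0.422,0.06],"turn": [-0.0016,0.0006,0],"grip": 1},{"linear": [-0.44,0.422,0.06],"turn": [-0.0016,0.0006,0],"grip": 1},{"linear": [-0.44,0.422,0.06],"turn": [-0.0016,0.0006,0],"grip": 1},{"linear": [-0.44,0.422,0.06],"turn": [-0.0016,0.0006,0],"grip": 1},{"linear": [-0.44,0.422,0.06],"turn": [-0.0016,0.0006,0],"grip": 1},{"linear": [-0.44,0.422,0.06],"turn": [-0.0016,0.0006,0],"grip": 1}]'

```text
t: 22.5
position: [0.3828, 0.3014, 0.1439]
orientation: [[-0.054, -0.998, -0.009], [-0.999, 0.054, -0.003], [0.003, 0.009, -1.0]]
wrist_force: [-0.2, 0.0, -0.6]
gripper_width: 1.001
gripper_force: 0.0
```

Emit:
step_arm --rows '[{"linear": [0,0,0],"turn": [0,0,0],"grip": 1},{"linear": [0,0,0],"turn": [0,0,0],"grip": 1},{"linear": [0,0,0],"turn": [0,0,0],"grip": 1}]'

```text
t: 22.75
position: [0.3866, 0.2977, 0.1448]
orientation: [[-0.062, -0.998, -0.008], [-0.998, 0.062, -0.002], [0.003, 0.008, -1.0]]
wrist_force: [-0.0, 0.0, -0.2]
gripper_width: 0.995
gripper_force: 0.0
```

```bash
python3 - <<'E'
from h import *
d=snap('wrist','w12')
P=world(d); m=(np.hypot(P[...,0]-.3882,P[...,1]-.299)<.04)&(P[...,2]>.059)&(P[...,2]<.07); Q=P[m]; print(m.sum(),np.median(Q[:,2]),cv2.minEnclosingCircle((Q[:,:2]*1000).astype(np.float32)))
print(env.get_obs()['position']); go(388.2,299,20,176.5)
E
```

```text
3734 0.06450259209234435 ((388.1841125488281, 300.4176940917969), 25.45831871032715)
[0.38678016 0.29759466 0.14495176]
lin [-0.003  -0.0038  0.2082] turn [ 0.0025 -0.0008 -0.0005] rows 3.0
```

Emit:
step_arm --rows '[{"linear": [-0.0045,-0.003,0.1],"turn": [0.0022,-0.0008,0],"grip": 1},{"linear": [-0.0045,-0.003,0.16],"turn": [0.0022,-0.0008,0],"grip": 1},{"linear": [-0.0045,-0.003,0.205],"turn": [0.0022,-0.0008,0],"grip": 1},{"linear": [-0.0045,-0.003,0.205],"turn": [0.0022,-0.0008,0],"grip": 1},{"linear": [-0.0045,-0.003,0.205],"turn": [0.0022,-0.0008,0],"grip": 0},{"linear": [-0.0045,-0.003,0.205],"turn": [0.0022,-0.0008,0],"grip": 0},{"linear": [-0.0045,-0.003,0.205],"turn": [0.0022,-0.0008,0],"grip": 0},{"linear": [-0.0045,-0.003,0.205],"turn": [0.0022,-0.0008,0],"grip": 0},{"linear": [-0.0045,-0.003,0.205],"turn": [0.0022,-0.0008,0],"grip": 0},{"linear": [-0.0045,-0.003,0.205],"turn": [0.0022,-0.0008,0],"grip": 0}]'

```text
t: 23.63
position: [0.3888, 0.3027, 0.0253]
orientation: [[-0.06, -0.998, 0.004], [-0.998, 0.06, 0.005], [-0.006, -0.003, -1.0]]
wrist_force: [1.6, -0.5, 8.5]
gripper_width: 0.614
gripper_force: 63.4
```

Emit:
step_arm --rows '[{"linear": [0,0,-0.05],"turn": [0,0,0],"grip": 0},{"linear": [0,0,-0.11],"turn": [0,0,0],"grip": 0},{"linear": [0,0,-0.18],"turn": [0,0,0],"grip": 0},{"linear": [0,0,-0.24],"turn": [0,0,0],"grip": 0},{"linear": [0,0,-0.27],"turn": [0,0,0],"grip": 0},{"linear": [0,0,-0.27],"turn": [0,0,0],"grip": 0}]'

```text
t: 24.13
position: [0.3891, 0.3031, 0.1907]
orientation: [[-0.06, -0.998, 0.008], [-0.998, 0.06, 0.011], [-0.012, -0.007, -1.0]]
wrist_force: [0.2, 0.3, -1.3]
gripper_width: 0.615
gripper_force: 63.6
```

```bash
python3 - <<'E'
from h import *
go(480,60,180,176.5);go(520,-309,180,176.5)
E
```

```text
lin [ 0.3955 -0.1754  0.0145] turn [-0.0023  0.0037  0.0004] rows 6.2
lin [ 1.0054 -0.2787  0.0082] turn [-0.0023  0.0037  0.0004] rows 15.0
```

Emit:
step_arm --rows '[{"linear": [0.6,-0.18,0],"turn": [-0.002,0.003,0],"grip": 0},{"linear": [0.6,-0.18,0],"turn": [-0.002,0.003,0],"grip": 0},{"linear": [0.6,-0.18,0],"turn": [-0.002,0.003,0],"grip": 0},{"linear": [0.6,-0.18,0],"turn": [-0.002,0.003,0],"grip": 0},{"linear": [0.6,-0.18,0],"turn": [-0.002,0.003,0],"grip": 0},{"linear": [0.6,-0.18,0],"turn": [-0.002,0.003,0],"grip": 0},{"linear": [0.6,-0.18,0],"turn": [-0.002,0.003,0],"grip": 0},{"linear": [0.6,-0.18,0],"turn": [-0.002,0.003,0],"grip": 0},{"linear": [0.6,-0.18,0],"turn": [-0.002,0.003,0],"grip": 0},{"linear": [0.6,-0.18,0],"turn": [-0.002,0.003,0],"grip": 0}]'

```text
t: 24.97
position: [0.473, -0.0705, 0.1835]
orientation: [[-0.068, -0.998, -0.008], [-0.998, 0.069, -0.009], [0.01, 0.008, -1.0]]
wrist_force: [-0.1, 0.5, -1.9]
gripper_width: 0.614
gripper_force: 63.7
```

```bash
python3 - <<'E'
from h import *
go(519.7,-306.5,160,176.5)
E
```

```text
lin [ 0.3867 -0.105   0.0422] turn [ 0.0025 -0.0031 -0.0024] rows 5.8
```

Emit:
step_arm --rows '[{"linear": [0.387,-0.1,0.04],"turn": [0,0,0],"grip": 0},{"linear": [0.387,-0.1,0.04],"turn": [0,0,0],"grip": 0},{"linear": [0.387,-0.1,0.04],"turn": [0,0,0],"grip": 0},{"linear": [0.387,-0.1,0.04],"turn": [0,0,0],"grip": 0},{"linear": [0.387,-0.1,0.04],"turn": [0,0,0],"grip": 0},{"linear": [0.387,-0.1,0.04],"turn": [0,0,0],"grip": 0},{"linear": [0.387,-0.1,0.04],"turn": [0,0,0],"grip": 0},{"linear": [0.387,-0.1,0.04],"turn": [0,0,0],"grip": 0},{"linear": [0.387,-0.1,0.04],"turn": [0,0,0],"grip": 0},{"linear": [0.387,-0.1,0.04],"turn": [0,0,0],"grip": 0}]'

```text
t: 25.8
position: [0.5185, -0.2995, 0.1617]
orientation: [[-0.06, -0.998, -0.008], [-0.998, 0.06, -0.008], [0.008, 0.007, -1.0]]
wrist_force: [0.1, 0.1, -2.7]
gripper_width: 0.615
gripper_force: 63.7
```

```bash
python3 - <<'E'
from h import *
print(env.get_obs()['position'])
go(519.7,-306.5,40,176.5)
E
```

```text
[ 0.51851212 -0.29949149  0.16170583]
lin [ 0.0098 -0.0041  0.2029] turn [ 0.0023 -0.0027  0.0005] rows 2.9
```

Emit:
step_arm --rows '[{"linear": [0.01,-0.003,0.08],"turn": [0.0015,-0.002,0],"grip": 0},{"linear": [0.01,-0.003,0.14],"turn": [0.0015,-0.002,0],"grip": 0},{"linear": [0.01,-0.003,0.19],"turn": [0.0015,-0.002,0],"grip": 0},{"linear": [0.01,-0.003,0.2],"turn": [0.0015,-0.002,0],"grip": 0},{"linear": [0.01,-0.003,0.2],"turn": [0.0015,-0.002,0],"grip": 0},{"linear": [0.01,-0.003,0.2],"turn": [0.0015,-0.002,0],"grip": 0}]'

```text
t: 26.3
position: [0.5211, -0.3075, 0.0435]
orientation: [[-0.058, -0.998, 0.0], [-0.998, 0.058, -0.004], [0.004, -0.0, -1.0]]
wrist_force: [-0.0, -0.6, -1.1]
gripper_width: 0.617
gripper_force: 63.8
```

```bash
python3 - <<'E'
from h import *
print(env.get_obs()['position'])
go(519.7,-306.5,29.3,176.5)
E
```

```text
[ 0.52105665 -0.30751538  0.0435117 ]
lin [-0.0017  0.0024  0.0237] turn [-0.0001 -0.0013  0.0009] rows 0.3
```

Emit:
step_arm --rows '[{"linear": [-0.001,0.002,0.008],"turn": [0,-0.001,0],"grip": 0},{"linear": [-0.001,0.002,0.014],"turn": [0,-0.001,0],"grip": 0},{"linear": [-0.001,0.002,0.019],"turn": [0,-0.001,0],"grip": 0},{"linear": [-0.001,0.002,0.022],"turn": [0,-0.001,0],"grip": 0},{"linear": [-0.001,0.002,0.023],"turn": [0,-0.001,0],"grip": 0},{"linear": [-0.001,0.002,0.023],"turn": [0,-0.001,0],"grip": 0}]'

```text
t: 26.8
position: [0.5187, -0.3073, 0.0294]
orientation: [[-0.06, -0.998, -0.001], [-0.998, 0.06, -0.0], [0.0, 0.001, -1.0]]
wrist_force: [-2.2, 1.1, 4.2]
gripper_width: 0.616
gripper_force: 64.6
```

```bash
python3 - <<'E'
from h import *
o=env.get_obs();print(o['position'],o['wrist_force'])
E
```

```text
[ 0.51869727 -0.30733663  0.02935638] [-2.23004564  1.09947177  4.19821709]
```

Emit:
step_arm --rows '[{"linear": [0,0,0],"turn": [0,0,0],"grip": 1},{"linear": [0,0,0],"turn": [0,0,0],"grip": 1},{"linear": [0,0,0],"turn": [0,0,0],"grip": 1},{"linear": [0,0,0],"turn": [0,0,0],"grip": 1},{"linear": [0,0,-0.05],"turn": [0,0,0],"grip": 1},{"linear": [0,0,-0.11],"turn": [0,0,0],"grip": 1},{"linear": [0,0,-0.18],"turn": [0,0,0],"grip": 1},{"linear": [0,0,-0.25],"turn": [0,0,0],"grip": 1},{"linear": [0,0,-0.25],"turn": [0,0,0],"grip": 1},{"linear": [0,0,-0.25],"turn": [0,0,0],"grip": 1}]'

```text
t: 27.63
position: [0.5203, -0.3077, 0.1815]
orientation: [[-0.06, -0.998, 0.005], [-0.998, 0.06, -0.002], [0.001, -0.005, -1.0]]
wrist_force: [-0.1, -0.5, -1.7]
gripper_width: 1.0
gripper_force: 0.0
```

```bash
python3 - <<'E'
from h import *
d=snap('wrist','w13')
P=world(d); m=(np.hypot(P[...,0]-.52,P[...,1]+.309)<.045)&(P[...,2]>.062)&(P[...,2]<.074); Q=P[m]; print(m.sum(),np.median(Q[:,2]),cv2.minEnclosingCircle((Q[:,:2]*1000).astype(np.float32)))
d=snap('top','t8'); print(meas(d,(284,165),50,.068,.09),meas(d,(284,165),50,.11,.13))
d=snap('side','s2')
E
```

```text
2969 0.06853065443665429 ((518.2847900390625, -309.70330810546875), 25.74333381652832)
{'c': array([624.4,  20.8]), 'size': array([ 46.7, 170.1]), 'yaw': 87.2, 'z': 74.5, 'n': 871, 'mean': array([622.2,  20.3])} {'c': array([622. ,  21.2]), 'size': array([25.4, 26.5]), 'yaw': 49.7, 'z': 119.5, 'n': 98, 'mean': array([621.8,  20.8])}
```

View pics/w13.png

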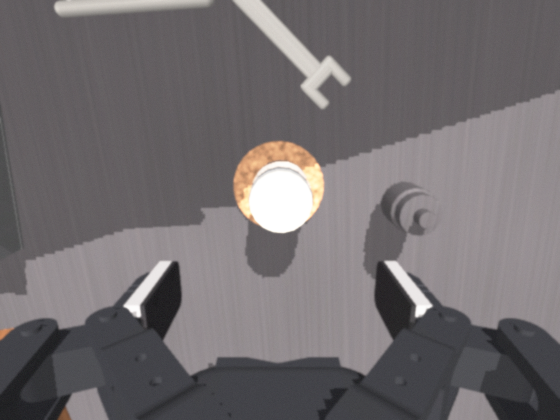

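View pics/s2.png

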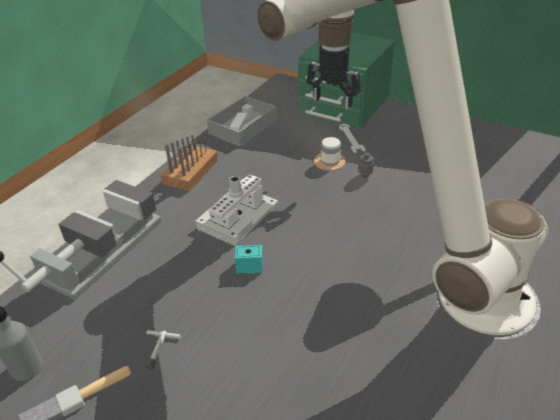

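The side view shows the bar level on both blocks with the guide upright at (236,187). The tin stands on the pad at (330,150), within 2 mm of its centre. The chuck, key and wrench haven't moved. Handing in.

```bash
python3 -c "
from h import *
print(env.hand_in())"
```

```text
the job is handed in; nothing more can be done
None
```

I set up the job as asked and handed it in at about 28 s; my last measurements put every part within its limits, but the hand-in gave no verdict.

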